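# Set out the sampling mat

## Robot

A 6-joint arm with a two-finger parallel gripper is mounted at the origin on the work surface. World frame = base frame: x ahead of the robot, y to its left, z up, the work surface at z = 0. Lengths are in m, angles in degrees, forces in N, time in s.
With the tool pointing down it reaches from about 0.375 to 0.75 m from the base axis. Payload 9 kg.
Tool frame: the origin (TCP) lies midway between the tips of the shut fingers; the grasp point (between the pads) lies 19 mm behind it; z points along the fingers, y is the line along which they close (so a half turn about z gives the same grasp; the last joint's range is limited). The gripper opens to 85 mm and grips with 20 to 120 N. Pads are 22 mm wide; open, the fingers measure 114 mm over their backs; the gripper's body (76 mm by 85 mm) begins 54 mm behind the grasp point. The pads swing forward as they close: fully open they stand 13 mm farther back than shut.
Start: joints at [60.522, 5.964, 5.575, 89.605, 0, 77.527], TCP at [0.175, 0.574, 0.231] pointing down, gripper open.
Joint ranges: [-171.21, 171.21], [-48.23, 106.86], [-62.78, 66.21], [-105.2, 120.99], [-86.42, 89.51], [-180, 180]. Speed limits (degrees/s): [127.2, 127.2, 147.25, 180, 180, 180].

## Interface

Orientations are given as a 3x3 rotation matrix whose columns are the frame's x, y, z axes.
In Python, from station import robot gives the robot as it stands.
- The arm moves only by the tool drive_tool, never from a script. Its argument "increments" is one flat list of numbers, 7 for each row, row after row: the turn, a rotation vector about the tool's x, y, z in rad, then the shift along the tool's x, y, z in mm, then the opening in per cent of the stroke, from 0 (shut) to 100 (fully open). A call has 1 to 12 rows; each row shifts and turns the commanded pose from where the row before left it, along the tool's axes as they then stand; what a row does not reach is not made up. A row lasts 1/8 s, in which the tool goes at most 62.5 mm and 10.7 degrees, less where a joint would pass 70% of its speed; a pose out of reach is approached as far as the arm can. A call is refused whole if a number of a shift passes 62.5 or a number of a turn 0.188, either way. A call with a gripper value outside its range is refused whole. The fingers move at their own pace and stop on an object; "newtons" is the grip in N (left out, the last holds). Time passes only in rows, so rows that do not move let the fingers close. It gives the time, the measured TCP pose, the force, the opening and the grip force at its end, in the units of the state.
- robot.sense(): the state, without advancing time (a new reading comes with each control period).
- robot.read_camera(name): name is "scene" or "side" or "wrist"; returns the picture (384x512x3 uint8, red, green, blue); there is no depth.
- robot.camera_params(name): a dict with "mtx" (3x3 intrinsics, pixels), "world_to_cam" (4x4, takes a point from world to camera coordinates). Camera axes: x right, y up, looking along -z (the intrinsics and any distortion apply to the point x, -y, -z); pixel columns grow to the right and rows downward; lengths in m; the calibration is good to about 2 mm. A picture is of the moment at which its call begins: read the wrist's pose just before it. camera_params takes no time and is no camera call; for the wrist camera it gives the pose at the moment of the call.
- robot.sign_off(): hands the job in; it is judged then, once.
The state is a dict: "time_s": time; "joint_pos": joint angles; "qd": joint speeds; "joint_efforts": joint torques, N m; "tcp_pos": TCP position; "tool_rot": TCP orientation; "wrist_force": force on the tool from outside, world axes, zero at the start; "torque": the same for the moment, N m; "gripper_width": finger opening in m; "grip_force": force on a finger pad.
Only numpy, scipy, OpenCV 4.12 (cv2) and the standard library are available. Lean on these libraries where they do the work, as an engineer would, in place of code of your own. Each camera call takes 0.05 s, during which the arm holds its last target. There are 200 camera calls.

## Task

Get the blue mat ready for taking samples: lay the carton in the rectangle and stand the red-lidded pot centred on top of it, stand the yellow-lidded pot in the ring behind the carton, the clear bottle in the ring on the side of the carton towards the sharps bin, and the amber jar in the ring on the side towards the steel bowl. Everything stands upright, centred in its outline, the carton lying flat on its largest face and square to its rectangle (either way round). Leave the sharps bin and the steel bowl where they are.

Things in the scene. Friction and masses are not known exactly. Their poses are not given: they have to be found in the camera images.
- mat: Blue mat, 180 (x) by 280 (y) by 3 mm thick, fixed flat on the counter. Origin: centre of its underside; x points to its far long edge (away from the robot), y to its left end as the robot sees it, z up. Four white printed outlines on its top, flat: a 64 (x) by 94 (y) mm rectangle centred at x -40, y 0 mm; rings of 72 mm diameter at x -40, y +100 (left of the rectangle), at x -40, y -100 (right of it) and at x +50, y 0 mm (behind it). The mat lies turned by up to 0.3 rad.
- carton: White carton with green bands, rigid and closed, 50 (x) by 80 (y) by 40 mm (z) high as it lies; about 0.15 kg. Loose. Origin: centre of its underside; z up. Its long side (y) is to lie along the mat's y.
- red_pot: White specimen pot with a red lid, closed, a plain upright cylinder of 42 mm diameter, 60 mm high; about 0.06 kg. Loose. Origin: centre of its underside; z up. 
- yellow_pot: White specimen pot with a yellow lid, otherwise like the red-lidded one: 42 mm diameter, 60 mm high, 0.06 kg. Loose. Origin: centre of its underside; z up. 
- bottle: Clear (whitish) round plastic bottle with a white cap and a white paper label with a thin blue band, standing; body 52 mm diameter, straight from the foot up to 70 mm, then a shoulder and cap, 95 mm high in all; about 0.16 kg. Loose. Origin: centre of its underside; z up. 
- amber_jar: Amber round jar with a black cap, standing; 48 mm diameter, straight from the foot up to 50 mm, then a shoulder and cap, 70 mm high in all; about 0.14 kg. Loose. Origin: centre of its underside; z up. 
- sharps_bin: Yellow sharps bin with a red lid, round, 110 mm diameter at the lid, 123 mm high, 0.5 kg; stands well to the left or to the right of the mat, opposite the steel bowl. Bystander: leave alone. Loose. Origin: centre of its underside; z up. 
- steel_bowl: Round steel bowl, 120 mm rim diameter, 45 mm high, 0.3 kg; stands to the other side of the mat from the sharps bin. Bystander: leave alone. Loose. Origin: centre of its underside; z up. 
Things that resemble listed ones, but are neither listed nor needed, are in the scene too. Leave any purple look-alike of the bottle alone.

How it is judged:
By the outcome, as a careful person would: the job done as asked, in the order asked, and still so for the second after the job is handed in, with the robot touching nothing.
It also fails if it takes over 131 s, if anything falls off the work surface, if the arm or the gripper's body presses on something with over 40 N, if the wrist force passes 120 N, or if a joint passes its speed limit or range.

## Working session

There is one attempt and no reset: what is moved stays moved. The work goes in short steps, Python scripts to look and compute and a tool call to move; the robot and the scene stay as the last step left them, time stands still between calls to the robot, and variables do not carry over. Pictures are saved under pics/ and viewed, at most 14 in all, crops included, and the job is handed in when it is done.

Besides the shell and the picture viewer there is one more tool, called after ">>>" as name(argument=value, ...) on one line, values as JSON. drive_tool: Moves the arm, as the interface text tells. Its arguments: {"type":"object","properties":{"increments":{"type":"array"},"newtons":{"type":"number"}},"required":["increments"]}

```bash
ls; mkdir -p pics; python3 - <<'E'
from station import robot
import cv2,numpy as np
for n in ("scene","side"):
    im=robot.read_camera(n); cv2.imwrite(f"pics/{n}0.png",im[:,:,::-1])
    p=robot.camera_params(n); print(n,np.round(p["mtx"],1).tolist(),np.round(p["world_to_cam"],3).tolist(),[k for k in p])
s=robot.sense(); print(s["time_s"],np.round(s["tcp_pos"],4),np.round(s["tool_rot"],3).tolist(),s["gripper_width"])
E
```

```text
pics
scene [[366.3, 0.0, 253.7], [0.0, 366.3, 192.2], [0.0, 0.0, 1.0]] [[-0.303, 0.953, -0.007, 0.163], [-0.749, -0.234, 0.62, 0.329], [0.589, 0.193, 0.784, -1.632], [0.0, 0.0, 0.0, 1.0]] ['mtx', 'world_to_cam']
side [[390.5, 0.0, 247.1], [0.0, 390.5, 189.6], [0.0, 0.0, 1.0]] [[0.853, -0.522, 0.022, -0.413], [0.254, 0.451, 0.856, -0.184], [-0.457, -0.724, 0.517, -1.146], [0.0, 0.0, 0.0, 1.0]] ['mtx', 'world_to_cam']
0.1 [0.1753 0.5735 0.2306] [[-0.956, 0.292, -0.001], [0.292, 0.956, -0.001], [0.0, -0.001, -1.0]] 0.08540638542205067
```

View pics/scene0.png

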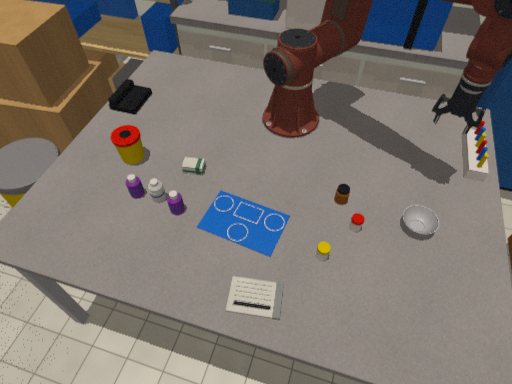

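View pics/side0.png

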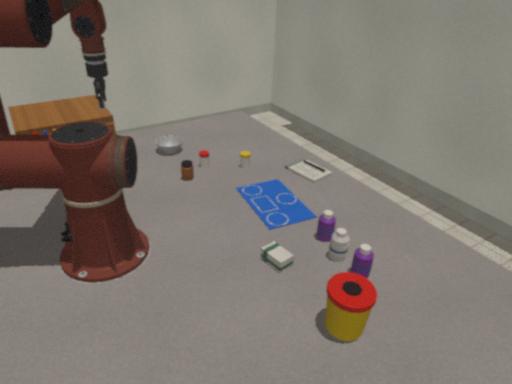

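The scene picture (robot's left is image right) shows:

- Sharps bin (127,145), bowl (420,221), mat (244,222).
- Carton (194,165). The notepad at (255,297) looks similar, so it isn't the carton.
- Clear bottle (157,190), between purple look-alikes at (135,187) and (176,203).
- Amber jar (342,195), red-lidded pot (357,222), yellow-lidded pot (323,251).

Next come close crops and a coarse triangulation.

```bash
cat > h.py <<'E'
import numpy as np,cv2
from station import robot
def cam(n): p=robot.camera_params(n); return np.array(p["mtx"]),np.array(p["world_to_cam"])
def ray(c,uv):
    K,T=c; d=np.linalg.inv(K)@[uv[0],uv[1],1]; d=np.array([d[0],-d[1],-d[2]])
    R=T[:3,:3]; return -R.T@T[:3,3],R.T@d
def onz(c,uv,z): o,d=ray(c,uv); return o+d*(z-o[2])/d[2]
def proj(c,P):
    K,T=c; q=np.atleast_2d(P)@T[:3,:3].T+T[:3,3]; q=q*[1,-1,-1]; q=q@K.T; return q[:,:2]/q[:,2:]
E
python3 - <<'E'
from h import *
a=cv2.imread("pics/scene0.png");b=cv2.imread("pics/side0.png")
r=lambda i,x,y,w,h:cv2.resize(i[y:y+h,x:x+w],(400,300),interpolation=cv2.INTER_CUBIC)
m=np.vstack([np.hstack([r(a,110,140,120,90),r(a,300,170,120,90)]),np.hstack([r(b,250,190,140,105),r(b,150,120,120,90)])])
cv2.imwrite("pics/crop0.png",m)
s,d=cam("scene"),cam("side")
for n,us,ud,z in [("bottlefoot",(158,199),(337,259),0),("carton",(194,163),(278,252),.04),("amber",(343,187),(187,163),.07),("red",(357.5,217),(204,153.5),.06),("yel",(323.5,246),(245.5,154),.06),("purA",(176,192),(365,249),.095),("purB",(134,177),(328,213),.095),("bot",(156,181),(340,232),.095),("bin",(126,135),(350,290),.123),("bowl",(421,215),(169,142),.045)]:
    print(n,np.round(onz(s,us,z)[:2],3),np.round(onz(d,ud,z)[:2],3))
E
```

```text
bottlefoot [ 0.585 -0.357] [ 0.569 -0.365]
carton [ 0.41  -0.282] [ 0.408 -0.29 ]
amber [0.385 0.283] [0.386 0.282]
red [0.491 0.35 ] [0.488 0.343]
yel [0.635 0.263] [0.633 0.258]
purA [ 0.599 -0.26 ] [ 0.575 -0.447]
purB [ 0.581 -0.431] [ 0.603 -0.27 ]
bot [ 0.574 -0.348] [ 0.569 -0.358]
bin [ 0.422 -0.546] [ 0.411 -0.554]
bowl [0.407 0.557] [0.418 0.549]
```

View pics/crop0.png

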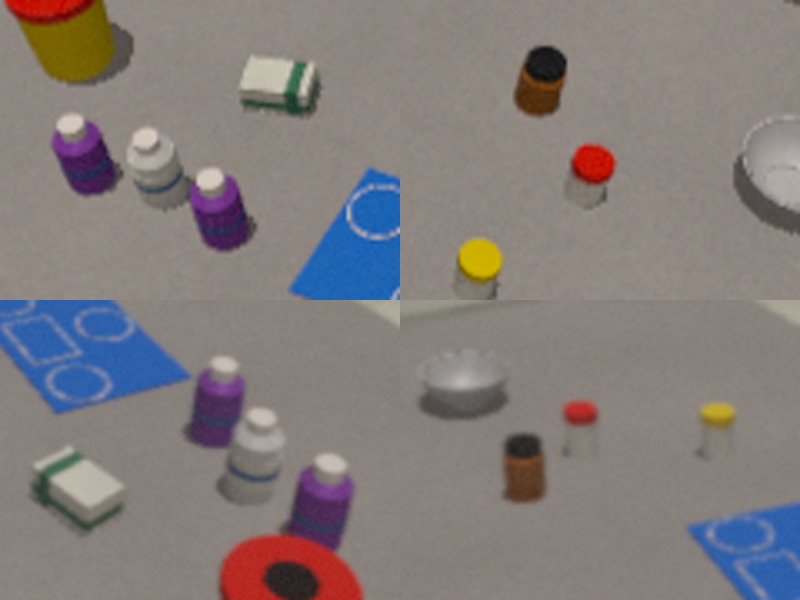

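The crops show the clear bottle with the blue band standing between two purple ones, about 9 cm apart along y, so the fingers must close along x. The carton lies at scene (194,165). Next I fit the mat and check the wrist camera's geometry.

```bash
cat >> h.py <<'E'
from scipy.optimize import least_squares
MC=np.array([[.09,.14],[.09,-.14],[-.09,-.14],[-.09,.14]])
def place(p,xy,z):
    c,s=np.cos(p[2]),np.sin(p[2]); q=np.atleast_2d(xy)@np.array([[c,s],[-s,c]])+p[:2]; return np.c_[q,np.full(len(q),z)]
def quad(mask):
    cs,_=cv2.findContours(mask.astype(np.uint8),0,cv2.CHAIN_APPROX_NONE); c=max(cs,key=cv2.contourArea)
    h=cv2.convexHull(c); e=.02
    while 1:
        q=cv2.approxPolyDP(h,e*cv2.arcLength(h,1),1)[:,0]
        if len(q)<=4: break
        e+=.005
    q=q.astype(float); c=c[:,0].astype(float); L=[]   # refine: line fit per side
    for i in range(len(q)):
        a,b=q[i],q[(i+1)%len(q)]; t=(b-a)/np.linalg.norm(b-a); n=np.array([-t[1],t[0]]); l=np.linalg.norm(b-a)
        s=(c-a)@t; k=(abs((c-a)@n)<3)&(s>.1*l)&(s<.9*l); v=cv2.fitLine(c[k].astype(np.float32),cv2.DIST_HUBER,0,.01,.01).ravel(); L.append(v)
    out=[]
    for i in range(len(q)):
        u,v=L[i-1],L[i]; t=np.linalg.solve(np.c_[u[:2],-v[:2]],v[2:]-u[2:]); out.append(u[2:]+t[0]*u[:2])
    return np.array(out)
def blue(im): # RGB
    h=cv2.cvtColor(im,cv2.COLOR_RGB2HSV); return (h[...,0]>98)&(h[...,0]<118)&(h[...,1]>170)&(h[...,2]>60)
E
python3 - <<'E'
from h import *
for n,roi in (("scene",(180,180,310,265)),("side",(225,170,320,235))):
    im=cv2.imread(f"pics/{n}0.png")[:,:,::-1].copy(); m=np.zeros((384,512),bool); x,y,X,Y=roi; m[y:Y,x:X]=blue(im)[y:Y,x:X]
    q=quad(m); P=np.array([onz(cam(n),u,.003)[:2] for u in q])
    print(n,np.round(P,3).tolist(),np.round(np.linalg.norm(P-np.roll(P,-1,0),axis=1),3),"c",P.mean(0))
    e=P[np.argmax(P[:,1])],
    best=min((least_squares(lambda p:(place(p,np.roll(MC,k,0)[::s],.003)[:,:2]-P).ravel(),[*P.mean(0),0]) for k in range(4) for s in (1,-1)),key=lambda r:r.cost if abs(r.x[2])<.5 else 9)
    print(best.x,np.sqrt(best.cost))
c=cam("wrist"); o=-c[1][:3,:3].T@c[1][:3,3]; s=robot.sense(); R=np.array(s["tool_rot"])
print(c[0].tolist(),"cam in tool",R.T@(o-s["tcp_pos"]),"axes",np.round(R.T@c[1][:3,:3].T,3).tolist())
E
```

```text
scene [[0.481, -0.148], [0.516, 0.122], [0.687, 0.102], [0.654, -0.17]] [0.272 0.172 0.274 0.175] c [ 0.58437287 -0.02355395]
[ 0.58437287 -0.02355395 -0.12578775] 0.00707270170323602
side [[0.602, 0.106], [0.681, 0.097], [0.648, -0.163], [0.564, -0.153]] [0.08  0.262 0.085 0.262] c [ 0.62354016 -0.02853563]
[ 0.62354016 -0.02853563 -0.13296841] 0.07028059071173119
[[276.72773249103454, 0.0, 252.25719130244207], [0.0, 276.72773249103454, 194.62127216936412], [0.0, 0.0, 1.0]] cam in tool [ 0.07274456  0.00110946 -0.14196333] axes [[0.0, 0.96, 0.28], [1.0, -0.0, -0.0], [-0.0, 0.28, -0.96]]
```

The mat is at about (0.584,-0.024), turned about -0.126 rad. I'll turn the tool so the fingers close along the mat's x, then move above the left group for a wrist view.

>>> drive_tool(increments=[0, 0, 0.1745, 0, 0, 0, 100, 0, 0, 0.1745, 0, 0, 0, 100, 0, 0, 0.1745, 0, 0, 0, 100, 0, 0, 0.1745, 0, 0, 0, 100, 0, 0, 0.1745, 0, 0, 0, 100, 0, 0, 0.1745, 0, 0, 0, 100, 0, 0, 0.1745, 0, 0, 0, 100, 0, 0, 0.1745, 0, 0, 0, 100])

```text
time_s: 1.1
tcp_pos: [0.1754, 0.5736, 0.2308]
tool_rot: [[0.127, 0.992, -0.0], [0.992, -0.127, -0.001], [-0.001, -0.0, -1.0]]
wrist_force: [-0.2, -0.1, 0.7]
gripper_width: 0.0854
grip_force: 0.0
```

>>> drive_tool(increments=[0, 0, 0, -33, 42.5, 0, 100, 0, 0, 0, -33, 42.5, 0, 100, 0, 0, 0, -33, 42.5, 0, 100, 0, 0, 0, -33, 42.5, 0, 100, 0, 0, 0, -33, 42.5, 0, 100, 0, 0, 0, -33, 42.5, 0, 100, 0, 0, 0, -33, 42.5, 0, 100, 0, 0, 0, -33, 42.5, 0, 100, 0, 0, 0, 0, 0, 0, 100, 0, 0, 0, 0, 0, 0, 100])

```text
time_s: 2.35
tcp_pos: [0.4804, 0.2704, 0.231]
tool_rot: [[0.122, 0.993, -0.001], [0.993, -0.122, 0.0], [0.0, -0.001, -1.0]]
wrist_force: [-0.6, -0.7, -0.4]
gripper_width: 0.0855
grip_force: 0.0
```

```bash
cat >> h.py <<'E'
def snap(name):
    c=cam("wrist"); im=robot.read_camera("wrist"); cv2.imwrite(f"pics/{name}.png",im[:,:,::-1]); np.savez(f"pics/{name}.npz",K=c[0],T=c[1]); 
    s=robot.sense(); R=np.array(s["tool_rot"]); print(round(s["time_s"],2),np.round(s["tcp_pos"],4),"yawy",round(np.degrees(np.arctan2(R[1,1],R[0,1])),2),"z",np.round(R[:,2],4),"j",np.round(s["joint_pos"],0))
    return im,c
def load(name): z=np.load(f"pics/{name}.npz"); return cv2.imread(f"pics/{name}.png")[:,:,::-1].copy(),(z["K"],z["T"])
E
python3 -c "
from h import *
snap('wL')"
```

```text
2.4 [0.4802 0.2709 0.2312] yawy -6.95 z [-5.e-04  2.e-04 -1.e+00] j [ 16.  -3.  -3.  89.   0. 113.]
```

View pics/wL.png

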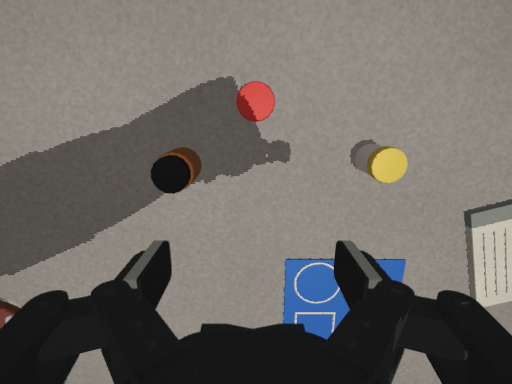

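The wrist view shows the red lid at (256,101), the yellow lid at (388,165) and the black cap of the amber jar at (171,174). Next I look at the mat, then at the right-hand group.

>>> drive_tool(increments=[0, 0, 0, -51.3, 11.9, 0, 100, 0, 0, 0, -51.3, 11.9, 0, 100, 0, 0, 0, -51.3, 11.9, 0, 100, 0, 0, 0, -51.3, 11.9, 0, 100, 0, 0, 0, -51.3, 11.9, 0, 100, 0, 0, 0, -51.3, 11.9, 0, 100, 0, 0, 0, -51.3, 11.9, 0, 100, 0, 0, 0, -51.3, 11.9, 0, 100, 0, 0, 0, -51.3, 11.9, 0, 100, 0, 0, 0, 0, 0, 0, 100, 0, 0, 0, 0, 0, 0, 100])

```text
time_s: 3.78
tcp_pos: [0.531, -0.1995, 0.2313]
tool_rot: [[0.121, 0.993, -0.0], [0.993, -0.121, 0.001], [0.001, -0.0, -1.0]]
wrist_force: [-0.6, 0.2, -0.2]
gripper_width: 0.0857
grip_force: 0.0
```

```bash
python3 -c "
from h import *
snap('wM')"
```

```text
3.83 [ 0.5311 -0.1993  0.2314] yawy -6.89 z [ 1.e-04  4.e-04 -1.e+00] j [-34.   0.  -0.  89.   0.  63.]
```

>>> drive_tool(increments=[0, 0, 0, -52.4, 0, 0, 100, 0, 0, 0, -52.4, 0, 0, 100, 0, 0, 0, -52.4, 0, 0, 100, 0, 0, 0, -52.4, 0, 0, 100, 0, 0, 0, -52.4, 0, 0, 100, 0, 0, 0, 0, 0, 0, 100, 0, 0, 0, 0, 0, 0, 100])

```text
time_s: 4.7
tcp_pos: [0.4998, -0.4595, 0.2314]
tool_rot: [[0.12, 0.993, 0.0], [0.993, -0.12, 0.001], [0.001, 0.0, -1.0]]
wrist_force: [-0.1, 0.2, -0.2]
gripper_width: 0.0853
grip_force: 0.0
```

```bash
python3 - <<'E'
from h import *
a,_=snap('wR'); b,c=load('wM'); cv2.imwrite('pics/two.png',np.hstack([cv2.resize(b,(400,300)),cv2.resize(a,(400,300))])[:,:,::-1])
q=quad(blue(b)); P=np.array([onz(c,u,.003)[:2] for u in q]); print(np.round(q),np.round(P,4),np.round(np.linalg.norm(P-np.roll(P,-1,0),axis=1),4))
l,c=load('wL'); h=cv2.cvtColor(l,cv2.COLOR_RGB2HSV)
yy,xx=np.mgrid[:384,:512]
for n,uv,z,m in (("red",(256,101),.06,(h[...,1]>150)&((h[...,0]<8)|(h[...,0]>172))),("yel",(388,165),.06,(h[...,1]>120)&(h[...,0]>20)&(h[...,0]<35)),("amb",(171,174),.07,h[...,2]<30)):
    m=m&(np.hypot(xx-uv[0],yy-uv[1])<30); cs,_=cv2.findContours(m.astype(np.uint8),0,1); k=max(cs,key=cv2.contourArea); e=cv2.fitEllipse(k); print(n,np.round(e[0],1),np.round(e[1],1),np.round(onz(c,e[0],z),4))
E
```

```text
4.75 [ 0.5    -0.4592  0.2317] yawy -6.88 z [ 4.e-04  1.e-04 -1.e+00] j [-54.  20.  22.  92.   0.  43.]
[[222.  87.]
 [272. 118.]
 [250. 131.]
 [227. 126.]] [[ 0.5049 -0.0905]
 [ 0.5635 -0.1352]
 [ 0.5331 -0.1485]
 [ 0.5036 -0.1383]] [0.0737 0.0332 0.0313 0.0478]
red [255.2 100.9] [36.6 38.9] [0.4926 0.3556 0.06  ]
yel [386.7 164.1] [35.  39.7] [0.6334 0.2694 0.06  ]
amb [170.2 173.8] [36.1 37.8] [0.3891 0.2901 0.07  ]
```

View pics/two.png

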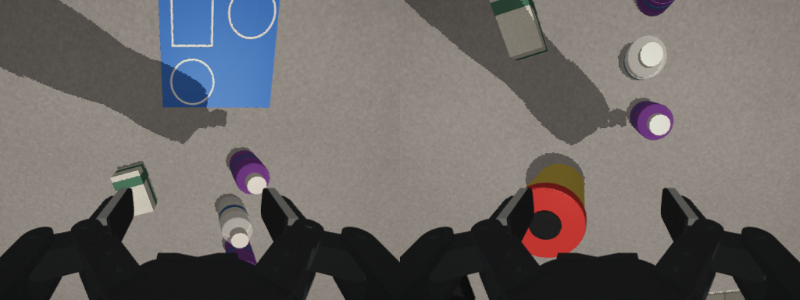

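These wrist views cut off the mat's far end and part of the carton. The right-hand view shows the clear bottle at about (822,72) in full-size pixels, between the purple ones. I'll take one better-centred look at the carton and bottle.

>>> drive_tool(increments=[0, 0, 0, 33.5, -14, 0, 100, 0, 0, 0, 33.5, -14, 0, 100, 0, 0, 0, 0, 0, 0, 100, 0, 0, 0, 0, 0, 0, 100])

```text
time_s: 5.25
tcp_pos: [0.4801, -0.3903, 0.2321]
tool_rot: [[0.12, 0.993, 0.001], [0.993, -0.12, -0.001], [-0.001, 0.001, -1.0]]
wrist_force: [-0.8, -0.8, 0.1]
gripper_width: 0.0853
grip_force: 0.0
```

```bash
python3 - <<'E'
from h import *
a,c=snap('wC')
cv2.imwrite('pics/wC2.png',cv2.resize(a[0:240,50:370],(800,600),interpolation=cv2.INTER_CUBIC)[:,:,::-1])
E
```

```text
5.3 [ 0.48   -0.3908  0.2319] yawy -6.93 z [ 8.e-04 -9.e-04 -1.e+00] j [-51.   9.   9.  90.   0.  46.]
```

View pics/wC2.png

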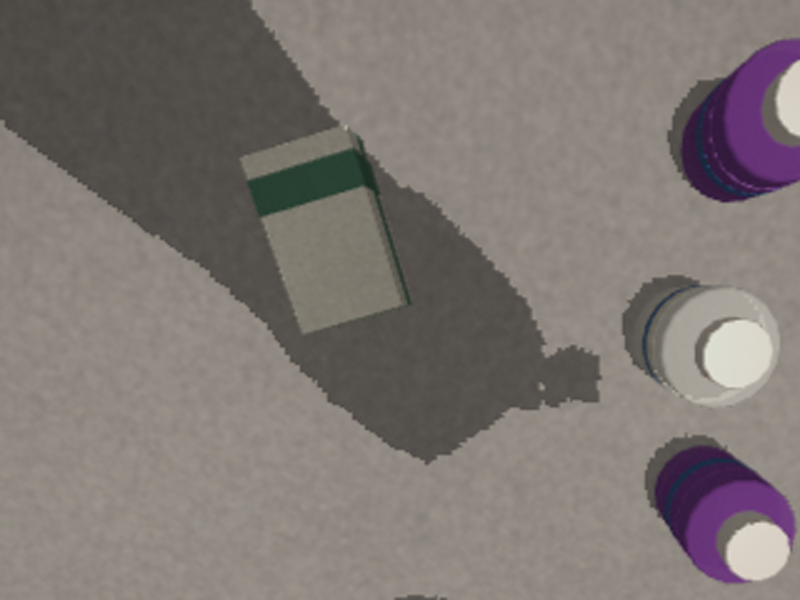

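The carton's top face has crop corners (242,157), (350,127), (406,305) and (302,334). The bottle's cap is at (738,353), and the purple caps are at about (812,97) and (757,550). Next I compute positions and check the carton's dimensions.

```bash
python3 - <<'E'
from h import *
_,c=load('wC'); f=lambda u:np.array(u)/2.5+[50,0]
Q=[(242,157),(350,127),(404,305),(302,334)]
for z in (.04,.05,.08):
    P=np.array([onz(c,f(u),z)[:2] for u in Q]); print(z,np.round(P,4).tolist(),np.round(np.linalg.norm(P-np.roll(P,-1,0),axis=1),4),P.mean(0)); d=(P[0]+P[1]-P[2]-P[3]); print("yaw long",np.degrees(np.arctan2(d[1],d[0])))
for n,u in (("bottle",(738,353)),("purHi",(812,97)),("purLo",(757,550))): print(n,np.round(onz(c,f(u),.095),4))
E
```

```text
0.04 [[0.3786, -0.2506], [0.4281, -0.2445], [0.4394, -0.3216], [0.3895, -0.3289]] [0.0499 0.0779 0.0505 0.0791] [ 0.4089169  -0.28641332]
yaw long 98.11627329447813
0.05 [[0.3819, -0.2526], [0.4299, -0.2467], [0.4409, -0.3215], [0.3924, -0.3286]] [0.0484 0.0756 0.049  0.0767] [ 0.41126977 -0.28735441]
yaw long 98.11627329447818
0.08 [[0.3917, -0.2587], [0.4352, -0.2533], [0.4452, -0.3212], [0.4012, -0.3276]] [0.0439 0.0686 0.0445 0.0696] [ 0.41832836 -0.29017767]
yaw long 98.11627329447813
bottle [ 0.5763 -0.3551  0.095 ]
purHi [ 0.6051 -0.2669  0.095 ]
purLo [ 0.5822 -0.4404  0.095 ]
```

The carton measures 50 x 80 at z = 0.04, so it lies flat, centred at (0.409,-0.2865) and turned about 8°. I grasp it now.

>>> drive_tool(increments=[0, 0, -0.131, 0, 0, 0, 100, 0, 0, -0.131, 0, 0, 0, 100, 0, 0, 0, 37.8, -18.5, 0, 100, 0, 0, 0, 37.8, -18.5, 0, 100, 0, 0, 0, 37.8, -18.5, 0, 100, 0, 0, 0, 0, 0, 45, 100, 0, 0, 0, 0, 0, 45, 100, 0, 0, 0, 0, 0, 45, 100, 0, 0, 0, 0, 0, 45, 100, 0, 0, 0, 0, 0, 20, 100, 0, 0, 0, 0, 0, 20, 100, 0, 0, 0, 0, 0, 0, 100])

```text
time_s: 6.8
tcp_pos: [0.408, -0.286, 0.01]
tool_rot: [[-0.139, 0.99, -0.002], [0.99, 0.139, 0.002], [0.002, -0.001, -1.0]]
wrist_force: [-0.6, -0.2, -0.2]
gripper_width: 0.085
grip_force: 0.0
```

>>> drive_tool(increments=[0, 0, 0, 0, 0, 0, 40, 0, 0, 0, 0, 0, 0, 40, 0, 0, 0, 0, 0, 0, 40, 0, 0, 0, 0, 0, 0, 40, 0, 0, 0, 0, 0, 0, 40], newtons=40)

```text
time_s: 7.42
tcp_pos: [0.4093, -0.2873, 0.0126]
tool_rot: [[-0.14, 0.99, 0.001], [0.99, 0.14, -0.002], [-0.002, 0.001, -1.0]]
wrist_force: [0.2, 0.6, 6.0]
gripper_width: 0.0495
grip_force: 43.0
```

>>> drive_tool(increments=[0, 0, 0, 0, 0, -30, 40, 0, 0, 0, 0, 0, -62, 40, 0, 0, 0, 0, 0, -62, 40, 0, 0, 0, 0, 0, -62, 40, 0, 0, 0.133, 0, 0, 0, 40, 0, 0, 0.133, 0, 0, 0, 40, 0, 0, 0, 42.4, 23.1, 0, 40, 0, 0, 0, 42.4, 23.1, 0, 40, 0, 0, 0, 42.4, 23.1, 0, 40, 0, 0, 0, 42.4, 23.1, 0, 40, 0, 0, 0, 42.4, 23.1, 0, 40, 0, 0, 0, 0, 0, 0, 40])

```text
time_s: 8.93
tcp_pos: [0.5509, -0.088, 0.2271]
tool_rot: [[0.122, 0.993, -0.0], [0.993, -0.122, 0.001], [0.001, -0.0, -1.0]]
wrist_force: [1.0, -0.6, -1.4]
gripper_width: 0.0492
grip_force: 42.4
```

>>> drive_tool(increments=[0, 0, 0, 0, 0, 0, 40])

```text
time_s: 9.05
tcp_pos: [0.5496, -0.0908, 0.2271]
tool_rot: [[0.125, 0.992, -0.001], [0.992, -0.125, 0.0], [-0.0, -0.001, -1.0]]
wrist_force: [0.9, 0.3, -1.6]
gripper_width: 0.0497
grip_force: 42.4
```

```bash
python3 -c "
from h import *
snap('wP')"
```

```text
9.1 [ 0.5495 -0.0913  0.2273] yawy -7.25 z [-3.e-04 -1.e-04 -1.e+00] j [-23.  -2.  -3.  89.  -0.  74.]
```

View pics/wP.png

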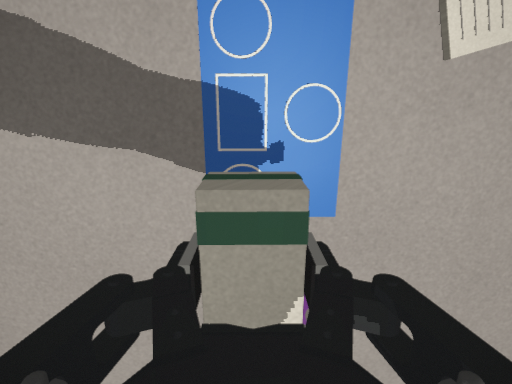

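The view shows the rectangle with corners about (217,75), (267,74), (266,150) and (219,150), and rings at (241,24) and (313,113). I fit the mat's pose from these.

```bash
cat > mat.py <<'E'
from h import *
im,c=load('wP'); s=cv2.cvtColor(im,cv2.COLOR_RGB2HSV)[...,1]
m=(s<110).astype(np.uint8); n,lab,st,_=cv2.connectedComponentsWithStats(m,connectivity=8)
O={}
for name,p in (("rect",(217,110)),("yring",(313,141)),("lring",(241,57))):
    w=lab[p[1]-5:p[1]+6,p[0]-5:p[0]+6]; k=np.bincount(w[w>0]).argmax(); ys,xs=np.where(lab==k); print(name,st[k]); O[name]=np.c_[xs,ys].astype(float)
W={k:np.array([onz(c,u,.003)[:2] for u in v]) for k,v in O.items()}
def res(p):
    R=np.array([[np.cos(p[2]),-np.sin(p[2])],[np.sin(p[2]),np.cos(p[2])]]); r=[]
    q=(W["rect"]-p[:2])@R-[-.04,0]; q=abs(q)-[p[3]+.032,p[3]+.047]; r.append(np.where((q>0).any(1),np.linalg.norm(np.maximum(q,0),axis=1),q.max(1)))
    for k,x in (("yring",(.05,0)),("lring",(-.04,.1))):
        q=(W[k]-p[:2])@R-x; r.append(np.linalg.norm(q,axis=1)-.036-p[3])
    return np.concatenate(r)
r=least_squares(res,[.584,-.024,-.126,0],loss="soft_l1",f_scale=.001); print(np.round(r.x,4),"rms",np.sqrt(np.mean(res(r.x)**2)))
p=r.x[:3]; np.save("mat.npy",p)
print("rect,L,R,back",np.round(place(p,[(-.04,0),(-.04,.1),(-.04,-.1),(.05,0)],0)[:,:2],4).tolist(),"yawdeg",np.degrees(p[2]))
print("bin side?"); 
E
python3 mat.py
```

```text
rect [215  73  53  78 874]
yring [284  83  58  60 629]
lring [210   0  62  59 563]
[ 0.5834 -0.021  -0.1245 -0.0015] rms 0.0012756362336707294
rect,L,R,back [[0.5437, -0.0161], [0.5561, 0.0832], [0.5313, -0.1153], [0.633, -0.0272]] yawdeg -7.131587255211056
bin side?
```

>>> drive_tool(increments=[0, 0, 0, 37, -7.6, 0, 40, 0, 0, 0, 37, -7.6, 0, 40, 0, 0, 0, 0, 0, 50, 40, 0, 0, 0, 0, 0, 50, 40, 0, 0, 0, 0, 0, 50, 40, 0, 0, 0, 0, 0, 40, 40, 0, 0, 0, 0, 0, 10, 40, 0, 0, 0, 0, 0, 6, 40, 0, 0, 0, 0, 0, 4, 40, 0, 0, 0, 0, 0, 0, 40, 0, 0, 0, 0, 0, 0, 40])

```text
time_s: 10.48
tcp_pos: [0.5447, -0.0155, 0.0182]
tool_rot: [[0.126, 0.992, 0.001], [0.992, -0.126, -0.0], [-0.0, 0.001, -1.0]]
wrist_force: [-0.7, -0.1, -1.0]
gripper_width: 0.049
grip_force: 42.3
```

>>> drive_tool(increments=[0, 0, 0, 0, 0, 2, 40, 0, 0, 0, 0, 0, 0, 40, 0, 0, 0, 0, 0, 0, 70, 0, 0, 0, 0, 0, 0, 100, 0, 0, 0, 0, 0, 0, 100, 0, 0, 0, 0, 0, 0, 100, 0, 0, 0, 0, 0, -30, 100, 0, 0, 0, 0, 0, -62, 100, 0, 0, 0, 0, 0, -62, 100, 0, 0, 0, 0, 0, -62, 100, 0, 0, 0, -60, 0, 0, 100, 0, 0, 0, -60, 0, 0, 100])

```text
time_s: 11.98
tcp_pos: [0.5293, -0.1355, 0.2325]
tool_rot: [[0.124, 0.992, 0.002], [0.992, -0.124, -0.001], [-0.001, 0.002, -1.0]]
wrist_force: [0.2, 0.8, -1.0]
gripper_width: 0.0857
grip_force: 0.0
```

>>> drive_tool(increments=[0, 0, 0, 0, 0, 0, 100, 0, 0, 0, 0, 0, 0, 100])

```text
time_s: 12.22
tcp_pos: [0.5289, -0.1344, 0.2312]
tool_rot: [[0.126, 0.992, -0.0], [0.992, -0.126, 0.001], [0.0, -0.0, -1.0]]
wrist_force: [-0.5, 0.5, -0.3]
gripper_width: 0.0851
grip_force: 0.0
```

```bash
python3 - <<'E'
from h import *
a,c=snap('wQ')
cv2.imwrite('pics/wQ2.png',cv2.resize(a[0:240,120:440],(800,600),interpolation=cv2.INTER_CUBIC)[:,:,::-1])
E
```

```text
12.28 [ 0.529  -0.1338  0.2313] yawy -7.19 z [-0.e+00  5.e-04 -1.e+00] j [-28.  -4.  -4.  89.   0.  69.]
```

View pics/wQ2.png

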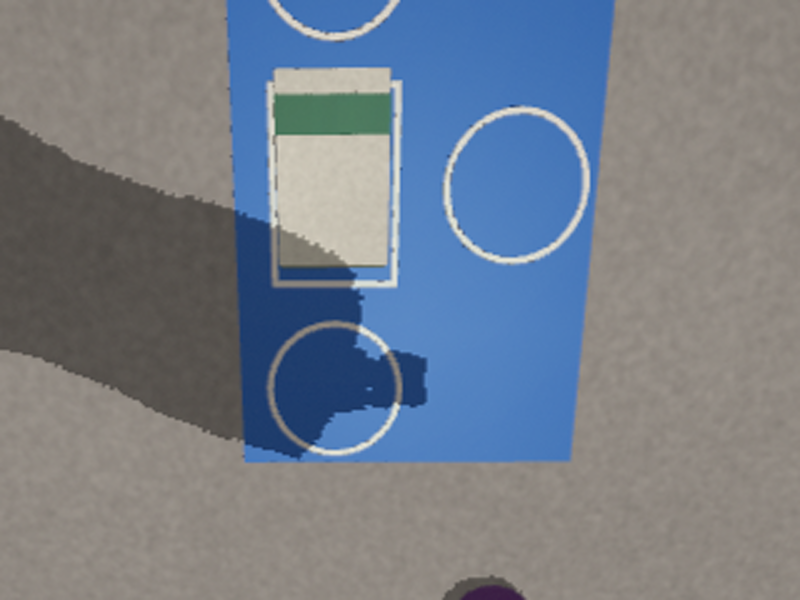

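The carton sits square in the rectangle, with top corners at crop (275,68), (391,68), (387,265) and (279,265). I refit the mat here and measure the carton's offset.

```bash
cat > mat2.py <<'E'
from h import *
def fitmat(name,seeds,p0=(.584,-.022,-.1245,0),hide=None):
    im,c=load(name); s=cv2.cvtColor(im,cv2.COLOR_RGB2HSV)[...,1]; m=(s<110).astype(np.uint8)
    if hide is not None: cv2.fillPoly(m,[np.int32(hide)],0)
    yy,xx=np.where(m>0); W=np.array([onz(c,u,.003)[:2] for u in np.c_[xx,yy]]); p=np.array(p0)
    def loc(p,W):
        return (W-p[:2])@np.array([[np.cos(p[2]),-np.sin(p[2])],[np.sin(p[2]),np.cos(p[2])]])
    def dist(p,W,k):
        q=loc(p,W)-dict(R=(-.04,-.1),L=(-.04,.1),B=(.05,0),C=(-.04,0))[k]
        if k!="C": return np.linalg.norm(q,axis=1)-.036-p[3]
        q=abs(q)-[p[3]+.032,p[3]+.047]; return np.where((q>0).any(1),np.linalg.norm(np.maximum(q,0),axis=1),q.max(1))
    for tol in (.006,.004,.003):
        S={k:W[abs(dist(p,W,k))<tol] for k in seeds}
        p=least_squares(lambda v:np.concatenate([dist(v,S[k],k) for k in seeds]),p,loss="soft_l1",f_scale=.001).x
    print("mat",np.round(p,4),{k:len(v) for k,v in S.items()}); return p,c,loc
E
python3 - <<'E'
from mat2 import *
f=lambda u:np.array(u)/2.5+[120,0]
Q=np.array([f(u) for u in [(275,68),(391,68),(387,265),(279,265)]])
h=Q+[[-2,-2],[2,-2],[2,2],[-2,2]]
p,c,loc=fitmat("wQ","BR",hide=None); p2,_,_=fitmat("wQ","BRC",hide=h); fitmat("wP","LBC")
P=np.array([onz(c,u,.043)[:2] for u in Q]); 
for q in (p,p2): l=loc(q,P); print("carton in mat",np.round(l*1000,1).tolist(),"c",l.mean(0)*1000)
print("world",P.mean(0)); np.save("mat.npy",p2[:3])
E
```

```text
mat [ 0.5835 -0.0211 -0.1237 -0.0015] {'B': 641, 'R': 503}
mat [ 0.5835 -0.0211 -0.124  -0.0013] {'B': 641, 'R': 503, 'C': 485}
mat [ 0.5834 -0.021  -0.1245 -0.0015] {'L': 563, 'B': 629, 'C': 874}
carton in mat [[-64.7, 41.6], [-15.6, 41.4], [-15.7, -37.9], [-64.9, -37.8]] c [-40.23029088   1.84005255]
carton in mat [[-64.6, 41.5], [-15.6, 41.4], [-15.7, -37.9], [-64.8, -37.8]] c [-40.17690397   1.78053743]
world [ 0.54380513 -0.01431925]
```

The carton is within 2 mm of centre. Next I fetch the red-lidded pot.

>>> drive_tool(increments=[0, 0, 0, 53.4, -10.8, 0, 100, 0, 0, 0, 53.4, -10.8, 0, 100, 0, 0, 0, 53.4, -10.8, 0, 100, 0, 0, 0, 53.4, -10.8, 0, 100, 0, 0, 0, 53.4, -10.8, 0, 100, 0, 0, 0, 53.4, -10.8, 0, 100, 0, 0, 0, 53.4, -10.8, 0, 100, 0, 0, 0, 53.4, -10.8, 0, 100, 0, 0, 0, 53.4, -10.8, 0, 100, 0, 0, 0, 0, 0, 50, 100, 0, 0, 0, 0, 0, 50, 100, 0, 0, 0, 0, 0, 0, 100])

```text
time_s: 13.78
tcp_pos: [0.4892, 0.3546, 0.1272]
tool_rot: [[0.123, 0.992, -0.007], [0.992, -0.123, -0.003], [-0.004, -0.007, -1.0]]
wrist_force: [-0.3, 0.0, 0.3]
gripper_width: 0.0853
grip_force: 0.0
```

>>> drive_tool(increments=[0, 0, 0, 0, 0, 0, 100])

```text
time_s: 13.9
tcp_pos: [0.4933, 0.3554, 0.1336]
tool_rot: [[0.125, 0.992, 0.002], [0.992, -0.125, 0.001], [0.001, 0.002, -1.0]]
wrist_force: [0.5, -0.2, 0.3]
gripper_width: 0.0856
grip_force: 0.0
```

>>> drive_tool(increments=[0, 0, 0, 0, 0, 40, 100, 0, 0, 0, 0, 0, 40, 100, 0, 0, 0, 0, 0, 20, 100, 0, 0, 0, 0, 0, 11, 100, 0, 0, 0, 0, 0, 0, 100, 0, 0, 0, 0, 0, 0, 30, 0, 0, 0, 0, 0, 0, 30, 0, 0, 0, 0, 0, 0, 30, 0, 0, 0, 0, 0, 0, 30, 0, 0, 0, 0, 0, 0, 30, 0, 0, 0, 0, 0, 0, 30], newtons=30)

```text
time_s: 15.28
tcp_pos: [0.4935, 0.3548, 0.0213]
tool_rot: [[0.126, 0.992, 0.001], [0.992, -0.126, 0.001], [0.001, 0.001, -1.0]]
wrist_force: [-0.5, -0.3, 5.5]
gripper_width: 0.0413
grip_force: 30.0
```

>>> drive_tool(increments=[0, 0, 0, 0, 0, -30, 30, 0, 0, 0, 0, 0, -50, 30, 0, 0, 0, 0, 0, -50, 30, 0, 0, 0, -51.5, 13.7, 0, 30, 0, 0, 0, -51.5, 13.7, 0, 30, 0, 0, 0, -51.5, 13.7, 0, 30, 0, 0, 0, -51.5, 13.7, 0, 30, 0, 0, 0, -51.5, 13.7, 0, 30, 0, 0, 0, -51.5, 13.7, 0, 30, 0, 0, 0, -51.5, 13.7, 0, 30, 0, 0, 0, 0, 0, 0, 30, 0, 0, 0, 0, 0, 0, 30])

```text
time_s: 16.77
tcp_pos: [0.5426, -0.0149, 0.1502]
tool_rot: [[0.126, 0.992, -0.0], [0.992, -0.126, 0.001], [0.001, -0.0, -1.0]]
wrist_force: [-0.4, -0.1, -0.3]
gripper_width: 0.0413
grip_force: 30.6
```

>>> drive_tool(increments=[0, 0, 0, 0, 0, 0, 30, 0, 0, 0, 0, 0, 0, 30])

```text
time_s: 17.02
tcp_pos: [0.5428, -0.0141, 0.1503]
tool_rot: [[0.124, 0.992, 0.0], [0.992, -0.124, 0.0], [0.0, 0.0, -1.0]]
wrist_force: [-0.6, -0.9, -0.9]
gripper_width: 0.0412
grip_force: 30.6
```

>>> drive_tool(increments=[0, 0, 0, 0, 1, 40, 30, 0, 0, 0, 0, 0, 25, 30, 0, 0, 0, 0, 0, 12, 30, 0, 0, 0, 0, 0, 5, 30, 0, 0, 0, 0, 0, 3, 30, 0, 0, 0, 0, 0, 0, 30, 0, 0, 0, 0, 0, 0, 30])

```text
time_s: 17.9
tcp_pos: [0.5442, -0.0154, 0.066]
tool_rot: [[0.126, 0.992, 0.001], [0.992, -0.126, -0.0], [-0.0, 0.001, -1.0]]
wrist_force: [1.6, -0.1, -0.2]
gripper_width: 0.0415
grip_force: 30.6
```

>>> drive_tool(increments=[0, 0, 0, 0, 0, 1.5, 30, 0, 0, 0, 0, 0, 0, 30, 0, 0, 0, 0, 0, 0, 55, 0, 0, 0, 0, 0, 0, 70, 0, 0, 0, 0, 0, 0, 100, 0, 0, 0, 0, 0, 0, 100, 0, 0, 0, 0, 0, -30, 100, 0, 0, 0, 0, 0, -60, 100, 0, 0, 0, 0, 0, -60, 100, 0, 0, 0, -60, 0, -17, 100, 0, 0, 0, -60, 0, 0, 100, 0, 0, 0, 0, 0, 0, 100])

```text
time_s: 19.4
tcp_pos: [0.5282, -0.1379, 0.2308]
tool_rot: [[0.13, 0.991, 0.0], [0.991, -0.13, -0.001], [-0.001, 0.0, -1.0]]
wrist_force: [-0.4, 0.2, -0.7]
gripper_width: 0.0856
grip_force: 0.0
```

>>> drive_tool(increments=[0, 0, 0, 0, 0, 0, 100])

```text
time_s: 19.52
tcp_pos: [0.5286, -0.1342, 0.2306]
tool_rot: [[0.126, 0.992, -0.0], [0.992, -0.126, 0.001], [0.001, -0.0, -1.0]]
wrist_force: [-0.5, 0.3, 0.2]
gripper_width: 0.0855
grip_force: 0.0
```

```bash
cat >> mat2.py <<'E'
def lid(name,z,kind,near=None,tol=45):
    im,c=load(name); h=cv2.cvtColor(im,cv2.COLOR_RGB2HSV); m={"red":(h[...,1]>150)&((h[...,0]<8)|(h[...,0]>172)),"yel":(h[...,1]>120)&(h[...,0]>20)&(h[...,0]<35),"blk":h[...,2]<30,"wht":(h[...,2]>170)&(h[...,1]<40)}[kind]
    if near is not None:
        yy,xx=np.mgrid[:384,:512]; m=m&(np.hypot(xx-near[0],yy-near[1])<tol)
    cs,_=cv2.findContours(m.astype(np.uint8),0,1); k=max(cs,key=cv2.contourArea); e=cv2.fitEllipse(k); P=onz(c,e[0],z); print(kind,np.round(e[0],1),np.round(e[1],1),np.round(P,4)); return P
E
python3 - <<'E'
from mat2 import *
im,c=snap('wS'); P=lid('wS',.103,"red"); p=np.load("mat.npy"); f,_,loc=fitmat("wS","BR")
print("pot in mat mm",loc(f,P[None,:2])*1000)
cv2.imwrite('pics/wS2.png',cv2.resize(im[0:240,120:440],(640,480))[:,:,::-1])
E
```

```text
19.57 [ 0.5287 -0.1336  0.2306] yawy -7.2 z [-2.e-04  5.e-04 -1.e+00] j [-28.  -4.  -4.  89.   0.  69.]
red [252.8  58.7] [44.5 50.3] [ 0.5428 -0.0153  0.103 ]
mat [ 0.5834 -0.0211 -0.1242 -0.0015] {'B': 642, 'R': 505}
pot in mat mm [[-41.06481433   0.707043  ]]
```

View pics/wS2.png

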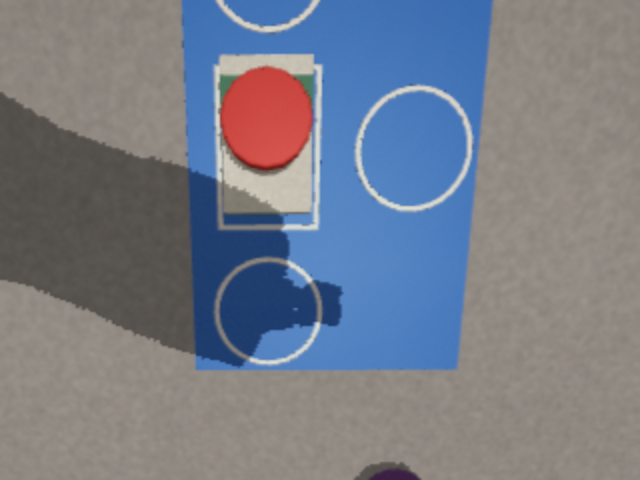

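The red-lidded pot is centred on the carton to within about 1 mm. Next is the yellow-lidded pot.

>>> drive_tool(increments=[0, 0, 0, 51.6, 6.7, 0, 100, 0, 0, 0, 51.6, 6.7, 0, 100, 0, 0, 0, 51.6, 6.7, 0, 100, 0, 0, 0, 51.6, 6.7, 0, 100, 0, 0, 0, 51.6, 6.7, 0, 100, 0, 0, 0, 51.6, 6.7, 0, 100, 0, 0, 0, 51.6, 6.7, 0, 100, 0, 0, 0, 51.6, 6.7, 0, 100, 0, 0, 0, 0, 0, 50, 100, 0, 0, 0, 0, 0, 50, 100, 0, 0, 0, 0, 0, 0, 100, 0, 0, 0, 0, 0, 0, 100])

```text
time_s: 21.08
tcp_pos: [0.6341, 0.2694, 0.1332]
tool_rot: [[0.125, 0.992, 0.002], [0.992, -0.125, 0.001], [0.001, 0.002, -1.0]]
wrist_force: [-0.1, 0.2, 1.2]
gripper_width: 0.0855
grip_force: 0.0
```

>>> drive_tool(increments=[0, 0, 0, 0, 0, 0, 100])

```text
time_s: 21.2
tcp_pos: [0.6352, 0.269, 0.1342]
tool_rot: [[0.125, 0.992, 0.004], [0.992, -0.125, 0.001], [0.002, 0.004, -1.0]]
wrist_force: [0.3, 0.2, -0.1]
gripper_width: 0.0852
grip_force: 0.0
```

>>> drive_tool(increments=[0, 0, 0, 0, -1, 40, 100, 0, 0, 0, 0, 0, 40, 100, 0, 0, 0, 0, 0, 20, 100, 0, 0, 0, 0, 0, 12, 100, 0, 0, 0, 0, 0, 0, 100, 0, 0, 0, 0, 0, 0, 30, 0, 0, 0, 0, 0, 0, 30, 0, 0, 0, 0, 0, 0, 30, 0, 0, 0, 0, 0, 0, 30, 0, 0, 0, 0, 0, 0, 30, 0, 0, 0, 0, 0, 0, 30])

```text
time_s: 22.58
tcp_pos: [0.6337, 0.2688, 0.0201]
tool_rot: [[0.126, 0.992, 0.002], [0.992, -0.126, 0.0], [0.001, 0.002, -1.0]]
wrist_force: [0.5, -0.3, 7.2]
gripper_width: 0.0414
grip_force: 30.2
```

>>> drive_tool(increments=[0, 0, 0, 0, 0, -30, 30, 0, 0, 0, 0, 0, -50, 30, 0, 0, 0, 0, 0, -50, 30, 0, 0, 0, -49, 6.1, 0, 30, 0, 0, 0, -49, 6.1, 0, 30, 0, 0, 0, -49, 6.1, 0, 30, 0, 0, 0, -49, 6.1, 0, 30, 0, 0, 0, -49, 6.1, 0, 30, 0, 0, 0, -49, 6.1, 0, 30, 0, 0, 0, 0, 0, 0, 30, 0, 0, 0, 0, 0, 0, 30, 0, 0, 0, 0, 0, 0, 30])

```text
time_s: 24.08
tcp_pos: [0.6321, -0.0264, 0.1487]
tool_rot: [[0.124, 0.992, -0.0], [0.992, -0.124, 0.0], [0.0, -0.0, -1.0]]
wrist_force: [0.6, -0.4, -0.0]
gripper_width: 0.0413
grip_force: 30.6
```

>>> drive_tool(increments=[0, 0, 0, 0, 0, 0, 30])

```text
time_s: 24.2
tcp_pos: [0.6321, -0.0265, 0.1488]
tool_rot: [[0.124, 0.992, -0.0], [0.992, -0.124, 0.0], [0.0, -0.0, -1.0]]
wrist_force: [-0.3, -0.2, 0.5]
gripper_width: 0.0412
grip_force: 30.6
```

>>> drive_tool(increments=[0, 0, 0, -0.7, 1, 50, 30, 0, 0, 0, 0, 0, 40, 30, 0, 0, 0, 0, 0, 20, 30, 0, 0, 0, 0, 0, 10, 30, 0, 0, 0, 0, 0, 5.7, 30, 0, 0, 0, 0, 0, 0, 30, 0, 0, 0, 0, 0, 0, 30, 0, 0, 0, 0, 0, 0, 55, 0, 0, 0, 0, 0, 0, 65, 0, 0, 0, 0, 0, 0, 65, 0, 0, 0, 0, 0, 0, 65])

```text
time_s: 25.58
tcp_pos: [0.6331, -0.0285, 0.0231]
tool_rot: [[0.126, 0.992, 0.0], [0.992, -0.126, 0.0], [0.0, 0.0, -1.0]]
wrist_force: [0.4, 0.0, -0.2]
gripper_width: 0.0553
grip_force: 0.0
```

>>> drive_tool(increments=[0, 0, 0, 0, 0, -30, 65, 0, 0, 0, 0, 0, -60, 65, 0, 0, 0, 0, 0, -60, 65, 0, 0, 0, -60, 0, -57, 100, 0, 0, 0, -60, 0, 0, 100, 0, 0, 0, 0, 0, 0, 100, 0, 0, 0, 0, 0, 0, 100])

```text
time_s: 26.45
tcp_pos: [0.6196, -0.1329, 0.2158]
tool_rot: [[0.126, 0.992, -0.0], [0.992, -0.126, 0.001], [0.001, -0.001, -1.0]]
wrist_force: [0.1, -0.2, 0.4]
gripper_width: 0.0856
grip_force: 0.0
```

```bash
python3 - <<'E'
from mat2 import *
im,c=snap('wT'); P=lid('wT',.063,"yel"); f,_,loc=fitmat("wT","BR"); f2,_,_=fitmat("wT","R")
print("pot in mat mm",loc(f,P[None,:2])*1000,loc(np.load("mat.npy"),P[None,:2])*1000)
P=lid('wT',.103,"red"); print(loc(f,P[None,:2])*1000)
E
```

```text
26.5 [ 0.6197 -0.1322  0.2158] yawy -7.2 z [-5.e-04  7.e-04 -1.e+00] j [-24.  12.  10.  89.   0.  73.]
yel [253.   81.1] [39.5 43.1] [ 0.6321 -0.0297  0.063 ]
mat [ 0.5834 -0.0211 -0.1231 -0.0015] {'B': 666, 'R': 513}
mat [ 0.6153 -0.048  -0.5126 -0.0015] {'R': 513}
pot in mat mm [[49.353481   -2.48567389]] [[49.34449247 -2.52392198]]
red [149.3  71.9] [47.  54.9] [ 0.545  -0.0156  0.103 ]
[[-38.84919034   0.79529642]]
```

The yellow-lidded pot is within 2.5 mm of centre. Next is the clear bottle at (0.576,-0.355), which goes in the right ring on the bin side.

>>> drive_tool(increments=[0, 0, 0, -45.3, -3, 0, 100, 0, 0, 0, -45.3, -3, 0, 100, 0, 0, 0, -45.3, -3, 0, 100, 0, 0, 0, -45.3, -3, 0, 100, 0, 0, 0, -45.3, -3, 0, 100, 0, 0, 0, 0, 0, 40, 100, 0, 0, 0, 0, 0, 38, 100, 0, 0, 0, 0, 0, 0, 100, 0, 0, 0, 0, 0, 0, 100, 0, 0, 0, 0, 0, 0, 100])

```text
time_s: 27.75
tcp_pos: [0.5776, -0.3561, 0.1406]
tool_rot: [[0.125, 0.992, 0.002], [0.992, -0.125, -0.002], [-0.002, 0.003, -1.0]]
wrist_force: [-0.0, -0.1, -0.1]
gripper_width: 0.0852
grip_force: 0.0
```

```bash
python3 - <<'E'
from h import *
im,c=snap('wB'); cv2.imwrite('pics/wB2.png',im[:,:,::-1])
print(proj(c,[[.5763,-.3551,.095]]),proj(c,[[.605,-.267,.095]]))
E
```

```text
27.8 [ 0.5774 -0.3561  0.1403] yawy -7.19 z [ 0.0022 -0.0019 -1.    ] j [-43.  20.  12.  82.   0.  55.]
[[251.92840289 217.23392914]] [[279.62104496  82.11236808]]
```

View pics/wB2.png

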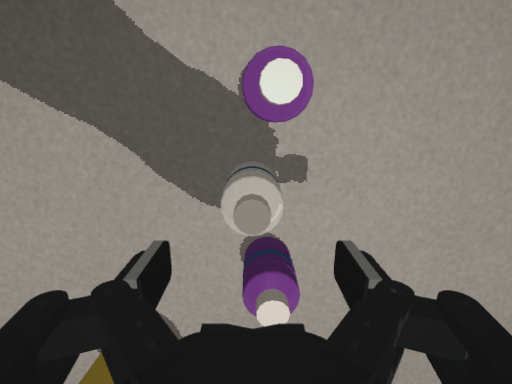

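The cap is seen at (252,215), within 2 px of the prediction, between the purple caps at (281,81) and (273,312). I descend and grip.

>>> drive_tool(increments=[0, 0, 0, 2, -1, 40, 100, 0, 0, 0, 0, 0, 30, 100, 0, 0, 0, 0, 0, 20, 100, 0, 0, 0, 0, 0, 14, 100, 0, 0, 0, 0, 0, 0, 100, 0, 0, 0, 0, 0, 0, 40, 0, 0, 0, 0, 0, 0, 40, 0, 0, 0, 0, 0, 0, 40, 0, 0, 0, 0, 0, 0, 40, 0, 0, 0, 0, 0, 0, 40, 0, 0, 0, 0, 0, 0, 40], newtons=40)

```text
time_s: 29.18
tcp_pos: [0.5765, -0.3543, 0.0357]
tool_rot: [[0.126, 0.992, 0.002], [0.992, -0.126, -0.001], [-0.001, 0.002, -1.0]]
wrist_force: [-0.1, -0.2, 6.6]
gripper_width: 0.0508
grip_force: 41.6
```

>>> drive_tool(increments=[0, 0, 0, 0, 0, -30, 40, 0, 0, 0, 0, 0, -50, 40, 0, 0, 0, 0, 0, -50, 40, 0, 0, 0, 46.3, -14.9, 0, 40, 0, 0, 0, 46.3, -14.9, 0, 40, 0, 0, 0, 46.3, -14.9, 0, 40, 0, 0, 0, 46.3, -14.9, 0, 40, 0, 0, 0, 46.3, -14.9, 0, 40, 0, 0, 0, 0, 0, 0, 40, 0, 0, 0, 0, 0, 0, 40, 0, 0, 0, 0, 0, 0, 40])

```text
time_s: 30.55
tcp_pos: [0.531, -0.1156, 0.1641]
tool_rot: [[0.127, 0.992, -0.0], [0.992, -0.127, -0.0], [-0.0, -0.0, -1.0]]
wrist_force: [0.4, -0.1, -2.5]
gripper_width: 0.0512
grip_force: 42.5
```

>>> drive_tool(increments=[0, 0, 0, 0, 0, 0, 40])

```text
time_s: 30.68
tcp_pos: [0.5309, -0.1155, 0.164]
tool_rot: [[0.127, 0.992, -0.0], [0.992, -0.127, 0.0], [0.0, -0.0, -1.0]]
wrist_force: [-0.5, -0.0, -2.5]
gripper_width: 0.0508
grip_force: 42.5
```

>>> drive_tool(increments=[0, 0, 0, 0, 0.5, 50, 40, 0, 0, 0, 0, 0, 40, 40, 0, 0, 0, 0, 0, 20, 40, 0, 0, 0, 0, 0, 10, 40, 0, 0, 0, 0, 0, 5.5, 40, 0, 0, 0, 0, 0, 0, 40, 0, 0, 0, 0, 0, 0, 40, 0, 0, 0, 0, 0, 0, 65, 0, 0, 0, 0, 0, 0, 80, 0, 0, 0, 0, 0, 0, 80, 0, 0, 0, 0, 0, 0, 80])

```text
time_s: 32.05
tcp_pos: [0.5314, -0.1147, 0.0387]
tool_rot: [[0.126, 0.992, 0.0], [0.992, -0.126, 0.0], [0.0, 0.0, -1.0]]
wrist_force: [0.1, 0.5, 0.2]
gripper_width: 0.0686
grip_force: 0.0
```

>>> drive_tool(increments=[0, 0, 0, 0, 0, -30, 80, 0, 0, 0, 0, 0, -60, 80, 0, 0, 0, 0, 0, -60, 80, 0, 0, 0, -60, 0, -42, 100, 0, 0, 0, -60, 0, 0, 100, 0, 0, 0, 0, 0, 0, 100, 0, 0, 0, 0, 0, 0, 100])

```text
time_s: 32.92
tcp_pos: [0.5172, -0.2248, 0.2242]
tool_rot: [[0.126, 0.992, -0.0], [0.992, -0.126, 0.001], [0.001, -0.001, -1.0]]
wrist_force: [0.1, -0.2, -0.7]
gripper_width: 0.0853
grip_force: 0.0
```

```bash
python3 - <<'E'
from mat2 import *
im,c=snap('wU'); u=proj(c,[[.5314,-.1154,.098]])[0]; print(u)
f,_,loc=fitmat("wU","RC"); f=np.load("mat.npy"); P=lid('wU',.098,"wht",u,20); print("bottle",loc(f,P[None,:2])*1000)
cv2.imwrite('pics/wU2.png',im[:,:,::-1])
E
```

```text
32.98 [ 0.5174 -0.2243  0.2242] yawy -7.2 z [-3.e-04  7.e-04 -1.e+00] j [-37.  -0.  -2.  89.   0.  60.]
[254.09586971  69.93098917]
mat [ 0.5837 -0.0215 -0.1266 -0.0018] {'R': 778, 'C': 461}
wht [254.6  70.5] [31.2 33.5] [ 0.5318 -0.1159  0.098 ]
bottle [[ -39.51085268 -100.53210171]]
```

View pics/wU2.png

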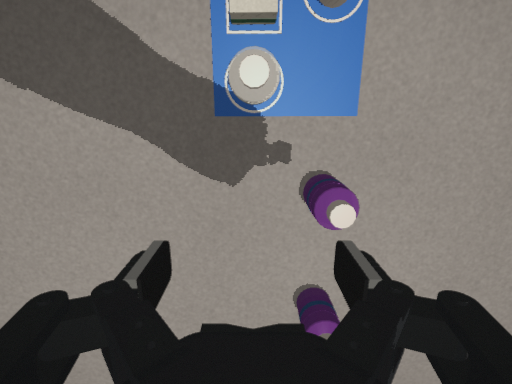

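The bottle stands centred in the right ring to within 1 mm, and the purple ones are undisturbed. Last is the amber jar.

>>> drive_tool(increments=[0, 0, 0, 49.4, -19.2, 0, 100, 0, 0, 0, 49.4, -19.2, 0, 100, 0, 0, 0, 49.4, -19.2, 0, 100, 0, 0, 0, 49.4, -19.2, 0, 100, 0, 0, 0, 49.4, -19.2, 0, 100, 0, 0, 0, 49.4, -19.2, 0, 100, 0, 0, 0, 49.4, -19.2, 0, 100, 0, 0, 0, 49.4, -19.2, 0, 100, 0, 0, 0, 49.4, -19.2, 0, 100, 0, 0, 0, 49.4, -19.2, 0, 100, 0, 0, 0, 0, 0, 45, 100, 0, 0, 0, 0, 0, 45, 100])

```text
time_s: 34.48
tcp_pos: [0.3879, 0.291, 0.1337]
tool_rot: [[0.122, 0.993, 0.001], [0.993, -0.122, 0.001], [0.001, 0.001, -1.0]]
wrist_force: [0.4, -0.4, -0.3]
gripper_width: 0.0856
grip_force: 0.0
```

>>> drive_tool(increments=[0, 0, 0, 0, 0, 0, 100, 0, 0, 0, 0, 0, 0, 100])

```text
time_s: 34.72
tcp_pos: [0.3892, 0.2898, 0.1363]
tool_rot: [[0.125, 0.992, 0.002], [0.992, -0.125, 0.001], [0.001, 0.001, -1.0]]
wrist_force: [0.2, 0.4, 0.3]
gripper_width: 0.0854
grip_force: 0.0
```

```bash
python3 - <<'E'
from mat2 import *
im,c=snap('wA'); u=proj(c,[[.3891,.2901,.07]])[0]; print(u); lid('wA',.07,"blk",u,40)
E
```

```text
34.77 [0.3898 0.2898 0.1368] yawy -7.2 z [ 0.0026  0.0012 -1.    ] j [ 21. -14. -24.  81.   0. 118.]
[253.53769552 208.63281707]
blk [250.2 205.9] [45.7 52.6] [0.3867 0.2927 0.07  ]
```

>>> drive_tool(increments=[0, 0, 0, 1.7, -2.2, 45, 100, 0, 0, 0, 0, 0, 40, 100, 0, 0, 0, 0, 0, 20, 100, 0, 0, 0, 0, 0, 13, 100, 0, 0, 0, 0, 0, 0, 100, 0, 0, 0, 0, 0, 0, 35, 0, 0, 0, 0, 0, 0, 35, 0, 0, 0, 0, 0, 0, 35, 0, 0, 0, 0, 0, 0, 35, 0, 0, 0, 0, 0, 0, 35, 0, 0, 0, 0, 0, 0, 35])

```text
time_s: 36.15
tcp_pos: [0.388, 0.2915, 0.0178]
tool_rot: [[0.126, 0.992, 0.002], [0.992, -0.126, 0.001], [0.001, 0.002, -1.0]]
wrist_force: [0.0, -0.7, 5.0]
gripper_width: 0.0469
grip_force: 41.0
```

>>> drive_tool(increments=[0, 0, 0, 0, 0, -30, 35, 0, 0, 0, 0, 0, -50, 35, 0, 0, 0, 0, 0, -50, 35, 0, 0, 0, -37.2, 38.6, 0, 35, 0, 0, 0, -37.2, 38.6, 0, 35, 0, 0, 0, -37.2, 38.6, 0, 35, 0, 0, 0, -37.2, 38.6, 0, 35, 0, 0, 0, -37.2, 38.6, 0, 35, 0, 0, 0, 0, 0, 0, 35, 0, 0, 0, 0, 0, 0, 35, 0, 0, 0, 0, 0, 0, 35])

```text
time_s: 37.52
tcp_pos: [0.5547, 0.0833, 0.1467]
tool_rot: [[0.124, 0.992, 0.0], [0.992, -0.124, 0.0], [0.0, 0.0, -1.0]]
wrist_force: [0.1, -0.8, -1.6]
gripper_width: 0.0465
grip_force: 41.9
```

>>> drive_tool(increments=[0, 0, 0, 0, 0, 0, 35])

```text
time_s: 37.65
tcp_pos: [0.5548, 0.0833, 0.1467]
tool_rot: [[0.124, 0.992, 0.0], [0.992, -0.124, 0.0], [0.0, 0.0, -1.0]]
wrist_force: [0.2, 1.1, -1.8]
gripper_width: 0.047
grip_force: 41.9
```

>>> drive_tool(increments=[0, 0, 0, 0, 1.5, 50, 35, 0, 0, 0, 0, 0, 40, 35, 0, 0, 0, 0, 0, 20, 35, 0, 0, 0, 0, 0, 10, 35, 0, 0, 0, 0, 0, 6, 35, 0, 0, 0, 0, 0, 0, 35, 0, 0, 0, 0, 0, 0, 35, 0, 0, 0, 0, 0, 0, 65, 0, 0, 0, 0, 0, 0, 80, 0, 0, 0, 0, 0, 0, 80, 0, 0, 0, 0, 0, 0, 80])

```text
time_s: 39.02
tcp_pos: [0.5567, 0.0822, 0.0205]
tool_rot: [[0.126, 0.992, 0.0], [0.992, -0.126, 0.0], [0.0, 0.0, -1.0]]
wrist_force: [0.5, -0.1, 1.0]
gripper_width: 0.0685
grip_force: 0.0
```

>>> drive_tool(increments=[0, 0, 0, 0, 0, -30, 80, 0, 0, 0, 0, 0, -60, 80, 0, 0, 0, 0, 0, -60, 80, 0, 0, 0, 0, 0, -60, 100, 0, 0, 0, -60, 0, 0, 100, 0, 0, 0, -60, 0, 0, 100, 0, 0, 0, -60, 0, 0, 100, 0, 0, 0, 0, 0, 0, 100, 0, 0, 0, 0, 0, 0, 100])

```text
time_s: 40.15
tcp_pos: [0.534, -0.0963, 0.2305]
tool_rot: [[0.126, 0.992, -0.0], [0.992, -0.126, 0.0], [0.0, -0.0, -1.0]]
wrist_force: [-0.5, 0.5, 0.1]
gripper_width: 0.085
grip_force: 0.0
```

```bash
python3 - <<'E'
from mat2 import *
im,c=snap('wV'); m=np.load("mat.npy"); 
_,_,loc=fitmat("wV","LB"); u=proj(c,[[.5562,.083,.073]])[0]
for a in ((.073,"blk",u,35),(.063,"yel"),(.103,"red")): P=lid('wV',*a); print(loc(m,P[None,:2])*1000)
b=robot.read_camera("side"); s=robot.read_camera("scene")
r=lambda i,x,y,w,h:cv2.resize(i[y:y+h,x:x+w],(400,300),interpolation=cv2.INTER_CUBIC)
cv2.imwrite('pics/fin.png',np.vstack([np.hstack([r(im,0,0,512,384),r(b,220,140,160,120)]),np.hstack([r(s,160,150,160,120),cv2.resize(s,(400,300))])])[:,:,::-1])
E
```

```text
40.2 [ 0.5341 -0.0957  0.2305] yawy -7.19 z [ 0.e+00  4.e-04 -1.e+00] j [-24.  -4.  -5.  89.   0.  73.]
mat [ 0.5835 -0.0212 -0.1232 -0.0015] {'L': 493, 'B': 471}
blk [253.6 -51.2] [ 69.  152.8] [0.5609 0.1166 0.073 ]
[[-39.36494743 133.79275358]]
yel [335.1 108. ] [37.2 41. ] [ 0.6303 -0.0292  0.063 ]
[[47.44603829 -2.27807256]]
red [252. 103.] [42.2 45.4] [ 0.5428 -0.0144  0.103 ]
[[-41.13105845   1.54898258]]
```

View pics/fin.png

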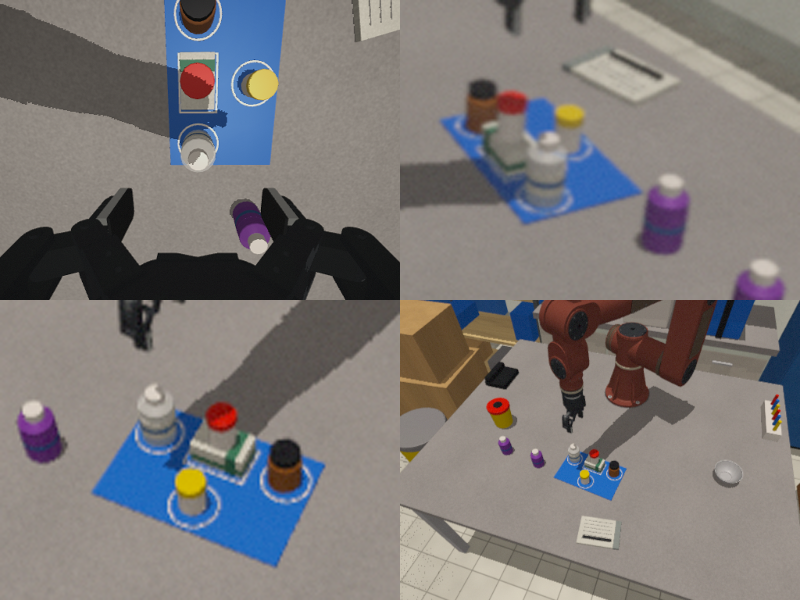

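The final views show all five items upright and in their outlines. The amber jar's cap is cut off at the top of the wrist view, so its fit number is invalid. Its foot appears centred in the left ring, and it was released within 1 mm of the target. The bin, bowl and purple bottles haven't moved, and the arm is clear.

```bash
python3 -c "
from station import robot
print(robot.sign_off())"
```

```text
the job is handed in; nothing more can be done
None
```

The job is handed in: all five items stand upright in their outlines, with the carton, both pots and the bottle measured within about 3 mm of centre; the amber jar's position was judged only by eye and from where it was released.

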